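# Load the mould press and fit its ball crank

### The job

Load the small mould press: slide the tray with its mould frame fully into the guide slots, back to the stop, then take the ball crank from the wooden block and push its keyed shaft into the hub on top of the press, turning it until the key slips into the keyway. The hub has a return spring, so keep pushing until the crank's flange sits on the hub, and finish while still holding the crank pressed fully home. Keep the mould frame in its tray, and leave the other things on the bench where they are.

Things in the scene. Friction and masses are not known exactly. Their poses are not given: they have to be found in the camera images.
- press: Grey bench mould press, fixed. Origin on the table; x points away from the operator (the tray slides in along +x), z up. Bed x -120 to 100, y -105 to 105, top at z 30 mm. Crosshead on two columns (x 30, y +-85 mm): x -18 to 78, y -110 to 110, top at z 165, column nuts to z 177 mm. Fixed upper platen under it: x -20 to 80, underside z 70 mm.
- tray_home (a point): Where the tray's origin lies when it is fully in, against the back stop: on the bed, on the press's centre line, 30.5 mm along the press's +x; axes as the press. The guide slots are straight from 30 mm before this point to the stop, 103 mm between side walls, with lips over the tray's rim (17 mm above the bed); their mouths flare out over the 28 mm in front of that.
- hub_mouth (a point): Centre of the mouth of the steel hub on top of the press, 215 mm above the table; axes as the press. Hub about 48 mm across, 50 mm tall; bore 22 mm diameter. One keyway, 9 mm wide, reaching 17.5 mm from the axis, full depth, faces the operator's side (-x of the press) but is turned up to 0.6 rad either way each time; its angle is not reported: see it, or feel for it with the key.
- hub_foot (a point): Foot of the hub, on the crosshead's top, 50 mm below its mouth. The hub hardly turns by itself (0.9 N m of friction): a key resting on its face with a light push slides round on it. Within about 4 degrees of the keyway it drops in freely; a little farther off only its round end dips in (up to 3 mm): lift it and turn on.
- plunger (a joint): Spring plunger in the bottom of the hub's bore: 0 when free (its top 28 mm below the hub's mouth, so the shaft meets it for the last 10 mm); reads the depth it is pressed in m, about 0.010 with the crank home. It pushes back with 6 N at first, 11 N with the crank home (crank's weight helps by 3 to 4 N); let go, it lifts the crank about 10 mm.
- tray: Loose aluminium tray, 100 x 100 mm, rim 12 mm high (floor 4 mm), 0.3 kg, lying on the press's bed just in front of the guide slots, a little askew. Origin: centre of its underside; x points to its back edge (into the press), z up. A 24 mm wide tongue runs from its front edge to an upright black handle plate.
- tray_grip (a point): Grip point on the tray's upright handle plate, 107 mm in front of the tray's origin (its -x) and 30 mm above its underside; axes as the tray. The plate is 10 mm thick along x, 24 mm wide along y, its top 46 mm above the tray's underside.
- frame: Loose mould frame, an aluminium block 48 x 73 x 18 mm, about 0.16 kg, with a dark rubber-filled window, lying on the floor of the tray near its middle. Origin: centre of its underside.
- crank: Loose steel ball crank, about 0.34 kg, balanced about its shaft, standing shaft down in the wooden block with its flange (44 mm wide, 8 mm thick) on the block's top. Origin: centre of the flange's underside, on the shaft's axis; z up. The long arm points to +x, above the key, with an upright black knob 75 mm out, 62 mm high; a 31 mm ball is 44 mm out on the -x side.
- crank_grip (a point): Point in the crank's square boss, on the axis 29 mm above the crank's origin; axes as the crank. The boss stands 8 to 52 mm above the origin, 24 mm across along y and 30 mm along x: grip it firmly with the fingers closing along the crank's y, fingertips close above the flange, so that they push on it if the grip slips.
- crank_tip (a point): Lower end of the crank's shaft, on the axis 38 mm below the crank's origin. Shaft 20 mm diameter, its last 5 mm tapered to 13 mm. The key, 7 mm wide with a round lower end, is on the crank's +x side, reaches 14.5 mm from the axis and runs from 12 to 36 mm above this end: the first 12 mm enter the bore before the key meets the hub's face.
- block: Wooden tool block, fixed, 150 x 80 x 60 mm high. Origin: centre of its underside. The crank stands in its 33 mm hole, 48 mm deep, at x -30 mm; two slim doming punches with ball heads stand at x 56, y +-18 mm, reaching 107 mm above the table.
- punch0: Doming punch standing in the block, 10 mm shank, ball head. Bystander. Origin: foot of the shank.
- punch1: Second doming punch standing in the block, 10 mm shank, ball head. Bystander. Origin: foot of the shank.
- scissors: Scissors with yellow loops, 165 mm long, lying on the bench. Bystander.
- pliers: Pliers with red grips, 165 mm long, lying on the bench. Bystander.
- hammer: Hammer, 240 mm long, lying on the bench. Bystander.
- marker: Marker pen, white with a blue cap, 135 mm, lying on the bench. Bystander.
- bowl: White bowl, 120 mm across, 45 mm high. Bystander.
- jar: Small jar, 56 mm across, 60 mm high. Bystander.
Mind the look-alikes: they are no part of the job. What is meant by the frame is not orange or red, and is the smaller of those in its own colour.

How it is judged (in metres and radians):
On the way, in this order (a step that is already met when the one before it is completed fails the run):
1. the tray is slid fully into the guide slots with the mould frame in it (x of tray in the frame of press above 0.0265 m and z of tray in the frame of press below 0.034 m and horizontal distance between frame and tray below 0.03 m), for 0.2 s.
2. the crank is lifted out of the block (z of crank in the frame of block above 0.1 m and contact force between the fingers and crank above 0.5 N), for 0.1 s.
3. the key has slipped into the keyway and the crank is pressed home (z of crank in the frame of hub_mouth below 0.003 m and horizontal distance between crank and hub_mouth below 0.004 m and value of joint plunger above 0.007 m), for 0.2 s.
At the end, for the whole second after the job is handed in: The tray is within 4 mm of the stop in the guide slots with the mould frame lying in it; the crank stands upright (within 0.08 rad) in the hub, its flange within 3 mm of the hub's face and 4 mm of its axis, the spring plunger pressed at least 7 mm, and the fingers still hold and press the crank (all of step 1 and all of step 3 and z of frame in the frame of tray between 0 and 0.008 m and z of crank in the frame of hub_mouth above -0.003 m and angle between crank's own z axis and vertical below 0.08 rad and contact force between the fingers and crank above 1 N); the arm keeps its last pose, push and grip.
It fails at once if another thing on the bench was moved by more than 30 mm (distance of any of punch0, punch1, scissors, pliers, hammer, marker, bowl, jar from where it was at the start of the episode above 0.03 m).
It fails at once if the mould frame left its tray (distance between frame and tray above 0.045 m).
It also fails if it takes over 72 s, if anything falls off the work surface, if the arm or the gripper's body presses on something with over 40 N, if the wrist force passes 120 N, or if a joint passes its speed limit or range.

### The arm

A 6-joint arm with a two-finger parallel gripper is mounted at the origin on the work surface. World frame = base frame: x ahead of the robot, y to its left, z up, the work surface at z = 0. Lengths are in mm, angles in rad, forces in N, time in s.
With the tool pointing down it reaches from about 300 to 775 mm from the base axis. Payload 14.6 kg.
Tool frame: the origin (TCP) lies at the very end of the fingers, on their centre line; the grasp point (between the pads) lies 19 mm behind it (grip_point_offset is the distance from the TCP to the grasp point, in mm); z points along the fingers, y is the line along which they close (so a half turn about z gives the same grasp; the last joint's range is limited). The gripper opens to 94 mm and grips with 3 to 60 N. Pads are 16 mm wide; open, the fingers measure 119 mm over their backs; the gripper's body (75 mm by 177 mm) begins 78 mm behind the grasp point.
Start: joints at [1.231, 0.3, 1.521, -0, 1.321, -0.067], TCP at [148.184, 529.652, 205.446] pointing down, gripper open.
Joint ranges: [-3.03, 3.03], [-0.79, 2.21], [0.23, 2.52], [-1.04, 4.18], [0, 3.07], [-2.55, 2.55]. Speed limits (rad/s): [2.22, 2.22, 2.57, 3.14, 3.14, 3.14].

### API

Orientations are given as [roll, pitch, yaw] about the fixed x, y, z axes, in that order (R = Rz(yaw) Ry(pitch) Rx(roll)).
In Python, from cell import read_state, camera, camera_info, sign_off, grip_point_offset gives the robot as it stands.
- The arm moves only by the shell command python3 -m handwheel 'ROWS' [FORCE]. ROWS is text: rows parted by semicolons, each of 5 numbers parted by spaces: the shift along the world's x, y, z in units of 40 mm (1.0 is 40 mm), then the turn about the world's z in units of 5 degrees (1.0 is 5 degrees), then the closure, from 0 (fully open) to 1 (shut). In form: dx dy dz yaw gripper; .... A call has 1 to 12 rows; each row shifts and turns the commanded pose from where the row before left it; what a row does not reach is not made up. A row lasts 1/12 s, in which the tool goes at most 41.7 mm and 7.16 degrees, less where a joint would pass 70% of its speed; a pose out of reach is approached as far as the arm can. A call is refused whole if a number of a shift passes 1 or a number of a turn 1, either way. A call with a gripper value outside its range is refused whole. The fingers move at their own pace and stop on an object; FORCE is the grip in N (left out, the last holds). Time passes only in rows, so rows that do not move let the fingers close. It gives the time, the measured TCP pose, the force, the opening and the grip force at its end, in the units of the state.
- read_state(): the state, without advancing time (a new reading comes with each control period).
- camera(name): name is "scene" or "side" or "wrist"; returns (picture, depth): 400x640x3 uint8, red, green, blue; 400x640 float32, mm along the optical axis (not along the pixel's ray), 0 where there is no reading.
- camera_info(name): a dict with "intrinsics" (3x3 intrinsics, pixels), "world_from_camera" (4x4, takes a point from camera to world coordinates). Camera axes: x right, y down, z forward; pixel columns grow to the right and rows downward; lengths in mm; the calibration is good to about 2 mm. A picture is of the moment at which its call begins: read the wrist's pose just before it. camera_info takes no time and is no camera call; for the wrist camera it gives the pose at the moment of the call.
- sign_off(): hands the job in; it is judged then, once.
The state is a dict: "clock": time; "joints": joint angles; "qd": joint speeds; "effort": joint torques, N m; "eef_pos": TCP position; "eef_rot": TCP orientation; "wrist_force": force on the tool from outside, world axes, zero at the start; "moment": the same for the moment, N m; "finger_gap": finger opening in mm; "finger_force": force on a finger pad.
Only numpy, scipy, OpenCV 4.12 (cv2) and the standard library are available. Lean on these libraries where they do the work, as an engineer would, in place of code of your own. Each camera call takes 0.05 s, during which the arm holds its last target. There are 200 camera calls.

## Working session

There is one attempt and no reset: what is moved stays moved. The work goes in short steps, Python scripts to look and compute and a shell command to move; the robot and the scene stay as the last step left them, time stands still between calls to the robot, and variables do not carry over. Pictures are saved under pics/ and viewed, at most 10 in all, crops included, and the job is handed in when it is done.

```bash
mkdir -p pics
cat > h.py <<'E'
import numpy as np, cv2
from cell import *
def ray(name,px,z,info=None):
    i=info or camera_info(name);K=np.array(i["intrinsics"]);T=np.array(i["world_from_camera"])
    p=np.atleast_2d(np.array(px,float));d=np.c_[(p[:,0]-K[0,2])/K[0,0],(p[:,1]-K[1,2])/K[1,1],np.ones(len(p))]@T[:3,:3].T
    o=T[:3,3];return o+d*((z-o[2])/d[:,2])[:,None]
def cloud(name,depth,info=None):
    i=info or camera_info(name);K=np.array(i["intrinsics"]);T=np.array(i["world_from_camera"])
    v,u=np.mgrid[:400,:640];P=np.stack([(u-K[0,2])/K[0,0]*depth,(v-K[1,2])/K[1,1]*depth,depth],-1)
    return P@T[:3,:3].T+T[:3,3]
E
python3 - <<'E'
from h import *
ims=[]
for n in ("scene","side"):
    p,d=camera(n);np.savez(f"{n}.npz",p=p,d=d);ims.append(p)
    print(n,np.round(camera_info(n)["world_from_camera"],2).tolist(),np.round(camera_info(n)["intrinsics"],0).tolist())
    cv2.imwrite(f"pics/{n}0.png",p[...,::-1])
E
```

```text
scene [[-0.86, 0.31, -0.41, 1018.96], [0.52, 0.52, -0.68, 755.3], [-0.0, -0.79, -0.61, 854.03], [0.0, 0.0, 0.0, 1.0]] [[383.0, 0.0, 319.0], [0.0, 383.0, 205.0], [0.0, 0.0, 1.0]]
side [[-0.95, -0.22, 0.23, 328.52], [-0.32, 0.63, -0.7, 702.47], [0.01, -0.74, -0.67, 803.84], [0.0, 0.0, 0.0, 1.0]] [[377.0, 0.0, 313.0], [0.0, 377.0, 202.0], [0.0, 0.0, 1.0]]
```

View pics/scene0.png

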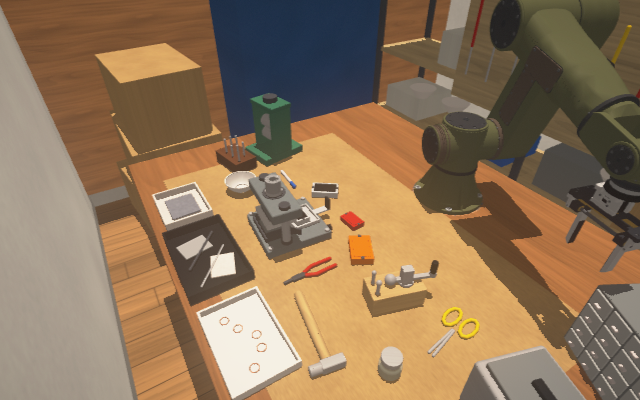

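View pics/side0.png

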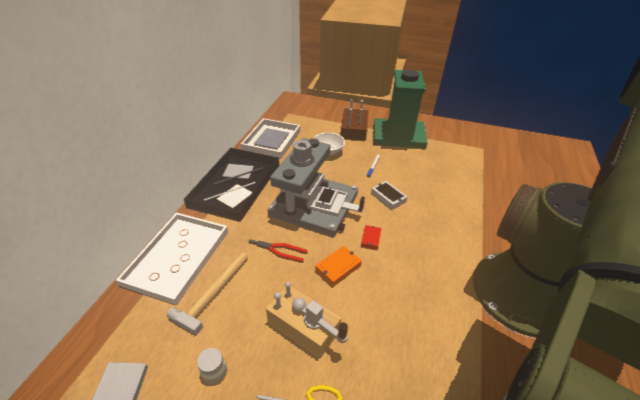

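Scene view: the press is at (285,210) with its hub at (272,181). The tray with the small grey frame is at (310,213) and its black handle at (327,203). The crank in its block is at (405,278).
Frame candidates: the grey one in the tray (310,213), a larger grey one outside at (325,188), orange (361,248) and red (352,219). I choose the grey one in the tray and will check it in a crop.

Run:
```python
from h import *
S={n:np.load(n+".npz") for n in("scene","side")}
hub0=ray("scene",[272,181],215)[0]; cr0=ray("scene",[407,272],110)[0]
print("rough",hub0.round(),cr0.round())
C={n:cloud(n,S[n]["d"]) for n in S}
def rect(name,lab,c,r,lo,hi):
    P=C[name];m=(S[name]["d"]>0)&(np.hypot(P[...,0]-c[0],P[...,1]-c[1])<r)&(P[...,2]>lo)&(P[...,2]<hi)
    q=P[m]
    if len(q)<5: print(name,lab,len(q));return
    (x,y),wh,a=cv2.minAreaRect(q[:,:2].astype(np.float32)); print(name,lab,len(q),"c",round(x),round(y),np.round(wh),"a",round(a,1),"med",np.median(q,0).round(1))
for n in S:
    rect(n,"crosshead",hub0,170,158,170); rect(n,"hub",hub0,60,205,222)
    rect(n,"blocktop",cr0,130,54,65); rect(n,"boss",cr0,60,106,118); rect(n,"knob+",cr0,130,119,150);rect(n,"arm",cr0,130,90,105)
    # black handle
    hsv=cv2.cvtColor(S[n]["p"],cv2.COLOR_RGB2HSV);P=C[n]
    m=(hsv[...,2]<60)&(np.hypot(P[...,0]-hub0[0],P[...,1]-hub0[1])<230)&(P[...,2]>62)&(P[...,2]<85)
    k,l,st,ce=cv2.connectedComponentsWithStats(m.astype(np.uint8))
    for j in range(1,k):
        if st[j,4]>8: print(n,"dark",ce[j].round(),st[j,4],P[l==j].mean(0).round(1))
a=cv2.resize(S["scene"]["p"][150:270,230:390],(640,480),interpolation=cv2.INTER_CUBIC)
b=cv2.resize(S["side"]["p"][120:240,250:410],(640,480),interpolation=cv2.INTER_CUBIC)
c=np.hstack([a,b]);c=cv2.resize(c,(800,300),interpolation=cv2.INTER_AREA);cv2.imwrite("pics/crop1.png",c[...,::-1])
```

```text
rough [ 654. -125.  215.] [475. 291. 110.]
scene crosshead 925 c 648 -135 [223.  96.] a 85.7 med [665.2 -98.1 164.8]
scene hub 150 c 647 -136 [55. 45.] a 63.4 med [ 647.  -132.4  214.1]
scene blocktop 915 c 494 275 [ 83. 153.] a 73.3 med [513.7 286.9  60. ]
scene boss 98 c 466 282 [27. 29.] a 69.4 med [467.8 284.4 111.9]
scene knob+ 25 c 395 310 [15. 13.] a 47.0 med [397.  310.6 122. ]
scene arm 145 c 477 293 [ 48. 175.] a 65.1 med [480.8 282.5  97.5]
side crosshead 1045 c 642 -135 [222.  96.] a 85.1 med [626.3 -97.7 165.3]
side hub 182 c 643 -134 [48. 49.] a 69.8 med [ 640.9 -132.6  214.4]
side blocktop 1486 c 491 274 [ 82. 151.] a 72.9 med [497.1 285.9  60.4]
side boss 158 c 462 284 [24. 29.] a 69.1 med [461.8 285.1 111.9]
side knob+ 53 c 392 310 [14. 17.] a 15.6 med [392.9 310.9 121.8]
side arm 193 c 470 292 [ 47. 175.] a 66.6 med [476.3 286.8  97.6]
```

View pics/crop1.png

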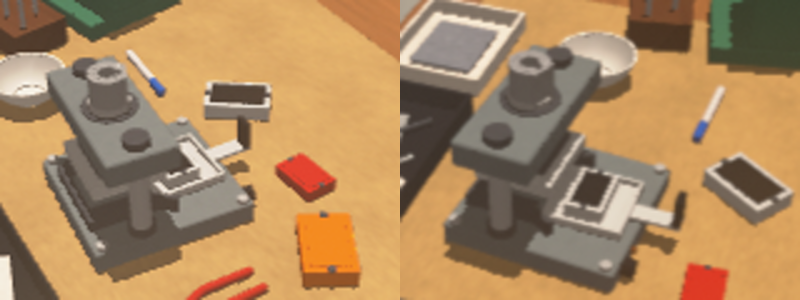

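The crop confirms it: the small aluminium frame lies in the tray, and the larger grey one lies outside on the bench. Next I need the handle.

Run:
```python
from h import *
S={n:np.load(n+".npz") for n in("scene","side")}
for n,(u,v) in (("scene",(327,202)),("side",(362,202))):
    P=cloud(n,S[n]["d"]);hsv=cv2.cvtColor(S[n]["p"],cv2.COLOR_RGB2HSV);w=np.zeros((400,640),bool);w[v-18:v+18,u-18:u+18]=1
    m=w&(P[...,2]>55)&(P[...,2]<82)&(P[...,0]<540)
    q=P[m];print(n,len(q),q.mean(0).round(1),q.min(0).round(1),q.max(0).round(1),hsv[m].mean(0).round())
    t=q[q[:,2]>72]; print(len(t),[np.round(x,1) for x in cv2.minAreaRect(t[:,:2].astype(np.float32))])
    # tray rim: bright, z 38-46
    w=np.zeros((400,640),bool);w[v-40:v+40,u-80:u+10]=1
    m=w&(hsv[...,2]>150)&(hsv[...,1]<60)&(P[...,2]>38)&(P[...,2]<46);q=P[m]
    print("rim",len(q),[np.round(x,1) for x in cv2.minAreaRect(q[:,:2].astype(np.float32))])
s=read_state();print(s["eef_pos"],s["eef_rot"],s["clock"],s["wrist_force"])
```

```text
scene 43 [ 458.5 -123.7   67.9] [ 452.1 -138.9   55.6] [ 464.8 -113.7   79.5] [ 14. 104. 100.]
17 [array([ 457.8, -126.5]), array([ 9.3, 24.5]), np.float64(1.5)]
rim 101 [array([ 602.2, -232.2]), array([177.3, 452.6]), np.float64(22.4)]
side 42 [ 452.6 -121.6   70. ] [ 448.  -136.4   55.6] [ 458.3 -112.2   78.5] [ 15. 123.  97.]
23 [array([ 453.3, -125.2]), array([22.3,  9.8]), np.float64(88.9)]
rim 135 [array([ 535.4, -117.2]), array([144.2, 169.3]), np.float64(19.9)]
[148.1056065  529.41896569 204.92696743] [-3.14048800e+00 -8.08510778e-05  2.86880680e+00] 0.1 [ 0.16583668  0.36527768 -0.36226669]
```

```bash
python3 -m handwheel '0.5 -0.8 0 0.31 0;0.5 -0.8 0 0.31 0;0.5 -0.8 0 0.31 0;0.5 -0.8 0 0.31 0;0.5 -0.8 0 0.31 0;0.5 -0.8 0 0.31 0;0.5 -0.8 0 0.31 0;0.5 -0.8 0 0.31 0;0.5 -0.8 0 0.31 0;0.5 -0.8 0 0.31 0' 40; python3 -m handwheel '0.25 -0.84 0 0 0;0.25 -0.84 0 0 0;0.25 -0.84 0 0 0;0.25 -0.84 0 0 0;0.25 -0.84 0 0 0;0.25 -0.84 0 0 0;0.25 -0.84 0 0 0;0.25 -0.84 0 0 0;0.25 -0.84 0 0 0;0.25 -0.84 0 0 0;0 0 0 0 0;0 0 0 0 0'
python3 - <<'E'
from h import *
i=camera_info("wrist");p,d=camera("wrist");cv2.imwrite("pics/w1.png",p[...,::-1])
np.savez("w1.npz",p=p,d=d,K=i["intrinsics"],T=i["world_from_camera"])
print(np.round(i["world_from_camera"],2).tolist(),np.round(i["intrinsics"],0).tolist())
E
```

```text
clock: 0.93
eef_pos: [348.6, 207.9, 205.5]
eef_rot: [3.142, 0.0, 3.141]
wrist_force: [0.6, 0.5, -0.7]
finger_gap: 94.1
finger_force: 0.0
clock: 1.93
eef_pos: [448.0, -127.4, 204.8]
eef_rot: [3.141, -0.001, 3.137]
wrist_force: [-0.0, 0.1, 0.1]
finger_gap: 94.4
finger_force: 0.0
[[0.0, 0.97, 0.24, 379.07], [1.0, -0.0, -0.0, -127.27], [0.0, 0.24, -0.97, 384.71], [0.0, 0.0, 0.0, 1.0]] [[338.0, 0.0, 320.0], [0.0, 338.0, 195.0], [0.0, 0.0, 1.0]]
```

View pics/w1.png

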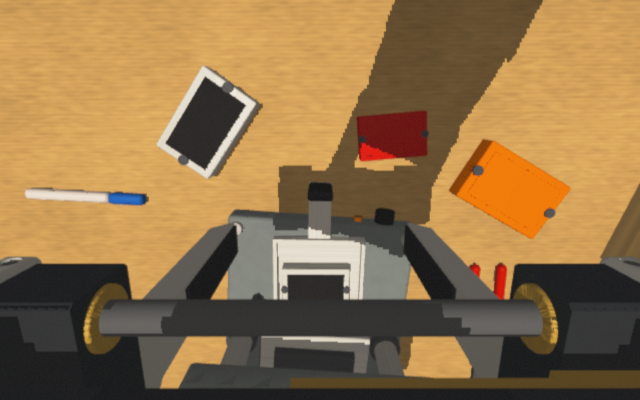

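The wrist view shows the handle top at (320,190), the tray front edge at row 240, and the frame's dark window at (316,287) inside the tray.

Run:
```python
from h import *
z=np.load("w1.npz");I={"intrinsics":z["K"],"world_from_camera":z["T"]}
P=cloud("wrist",z["d"],I);hsv=cv2.cvtColor(z["p"],cv2.COLOR_RGB2HSV)
w=np.zeros((400,640),bool);w[175:215,300:340]=1
m=w&(P[...,2]>70)&(P[...,2]<82);q=P[m]
print(len(q),q.mean(0).round(1),[np.round(x,1) for x in cv2.minAreaRect(q[:,:2].astype(np.float32))])
w=np.zeros((400,640),bool);w[233:300,265:370]=1
m=w&(P[...,2]>38)&(P[...,2]<46)&(hsv[...,2]>130);q=P[m];print("rim",len(q),[np.round(x,1) for x in cv2.minAreaRect(q[:,:2].astype(np.float32))],q.min(0),q.max(0))
# bed front edge line for yaw
w=np.zeros((400,640),bool);w[200:300,220:420]=1
m=w&(P[...,2]>26)&(P[...,2]<33);q=P[m];b=[]
for y in range(-185,-70,6):
    s=q[abs(q[:,1]-y)<3]
    if len(s)>3:b.append((y,s[:,0].min()))
b=np.array(b);f=np.polyfit(b[:,0],b[:,1],1);print("bed front slope deg",np.degrees(np.arctan(f[0])),f,b.round().tolist())
```

```text
282 [ 454.9 -127.8   75.8] [array([ 455.3, -127.5]), array([10.1, 22.8]), np.float64(0.0)]
rim 848 [array([ 545.4, -129.5]), array([100.6,  77.4]), np.float64(89.8)] [ 506.73427563 -179.95483417   38.00531403] [584.0223154  -79.16319422  44.28037068]
bed front slope deg 5.188787931466803 [9.08098245e-02 5.10369047e+02] [[-185.0, 491.0], [-179.0, 492.0], [-173.0, 492.0], [-167.0, 493.0], [-161.0, 493.0], [-155.0, 493.0], [-149.0, 494.0], [-143.0, 495.0], [-125.0, 526.0], [-119.0, 522.0], [-113.0, 497.0], [-107.0, 497.0], [-101.0, 498.0], [-95.0, 498.0], [-89.0, 499.0], [-83.0, 499.0], [-77.0, 500.0], [-71.0, 501.0]]
```

```bash
python3 -m handwheel '0.175 -0.02 -0.8 0 0;0 0 -0.8 0 0;0 0 -0.8 0 0;0 0 -0.8 0 0;0 0 -0.6 0 0;0 0 -0.27 0 0;0 0 0 0 0;0 0 0 0 0' 40; python3 -m handwheel '0 0 0 0 0.6;0 0 0 0 1;0 0 0 0 1;0 0 0 0 1;0 0 0 0 1;0 0 0 0 1;0 0 0 0 1;0 0 0 0 1;0 0 0 0 1;0 0 0 0 1' 40
```

```text
clock: 2.65
eef_pos: [455.5, -126.6, 43.5]
eef_rot: [-3.141, 0.0, 3.14]
wrist_force: [0.5, 0.4, 0.3]
finger_gap: 94.1
finger_force: 0.0
clock: 3.48
eef_pos: [455.2, -127.2, 42.6]
eef_rot: [3.142, -0.0, 3.139]
wrist_force: [-0.4, -0.3, 0.2]
finger_gap: 30.7
finger_force: 0.0
```

```bash
python3 -m handwheel '0 0 0 0 1;0 0 0 0 1;0 0 0 0 1' 40; python3 -m handwheel '0 0.04 0 -0.16 1;0 0.04 0 -0.16 1;0 0.04 0 -0.16 1;0 0.04 0 -0.16 1;0 0.04 0 -0.16 1;0 0.02 0 -0.16 1;0 0 0 0 1;0 0 0 0 1' 40
```

```text
clock: 3.73
eef_pos: [455.2, -127.2, 42.6]
eef_rot: [-3.142, -0.0, 3.139]
wrist_force: [0.1, -0.9, -0.6]
finger_gap: 23.7
finger_force: 40.0
clock: 4.4
eef_pos: [455.2, -118.1, 42.6]
eef_rot: [3.141, -0.0, 3.056]
wrist_force: [0.1, 1.4, -0.4]
finger_gap: 24.0
finger_force: 40.0
```

```bash
python3 -m handwheel '0.1 -0.008 0 0 1;0.1 -0.008 0 0 1;0.1 -0.008 0 0 1;0.1 -0.009 0 0 1;0.1 -0.009 0 0 1;0.1 -0.009 0 0 1;0.1 -0.008 0 0 1;0.1 -0.008 0 0 1;0.1 -0.008 0 0 1;0.1 -0.008 0 0 1'; python3 -m handwheel '0.1 -0.008 0 0 1;0.1 -0.008 0 0 1;0.1 -0.008 0 0 1;0.1 -0.009 0 0 1;0.1 -0.009 0 0 1;0.1 -0.009 0 0 1;0 0 0 0 1'
```

```text
clock: 5.23
eef_pos: [495.6, -121.7, 42.6]
eef_rot: [-3.142, -0.0, 3.056]
wrist_force: [-4.5, 0.4, 2.3]
finger_gap: 23.9
finger_force: 40.0
clock: 5.82
eef_pos: [520.1, -123.8, 42.6]
eef_rot: [-3.141, 0.001, 3.056]
wrist_force: [2.7, -0.3, -0.6]
finger_gap: 23.4
finger_force: 40.0
```

Smooth so far. I'll push on to the stop.

```bash
python3 -m handwheel '0.1 -0.008 0 0 1;0.1 -0.008 0 0 1;0.1 -0.008 0 0 1;0.06 -0.005 0 0 1;0 0 0 0 1'; python3 -m handwheel '0.05 -0.004 0 0 1;0.05 -0.004 0 0 1;0.05 -0.004 0 0 1;0 0 0 0 1'
```

```text
clock: 6.23
eef_pos: [534.3, -124.9, 42.7]
eef_rot: [-3.141, 0.001, 3.056]
wrist_force: [2.2, -0.4, -1.4]
finger_gap: 23.5
finger_force: 40.0
clock: 6.57
eef_pos: [538.3, -125.3, 42.6]
eef_rot: [3.141, -0.004, 3.056]
wrist_force: [-17.2, 0.0, 10.9]
finger_gap: 23.6
finger_force: 40.0
```

```bash
python3 -m handwheel '-0.02 0 0 0 0.6;0 0 0 0 0.4;0 0 0 0 0;0 0 0 0 0;0 0 0 0 0;0 0 0.2 0 0;0 0 0.5 0 0;0 0 0.8 0 0;0 0 0.9 0 0;0 0 0.9 0 0;0 0 0.9 0 0;0 0 0.9 0 0'; python3 -m handwheel '0 0 0.9 0 0;0.4 0 0.9 0 0;0.5 -0.06 0.4 0 0;0.4 -0.06 0 0 0;0.25 0 0 0 0;0 0 0 0 0;0 0 0 0 0'
python3 - <<'E'
from h import *
i=camera_info("wrist");p,d=camera("wrist")
np.savez("w2.npz",p=p,d=d,K=i["intrinsics"],T=i["world_from_camera"])
s,ds=camera("side");np.savez("side2.npz",p=s,d=ds)
a=cv2.resize(s[130:230,270:400],(390,300),interpolation=cv2.INTER_CUBIC)
b=cv2.resize(p,(480,300));cv2.imwrite("pics/w2.png",np.hstack([a,b])[:, :800,::-1])
print(i["world_from_camera"][:3,3] if hasattr(i["world_from_camera"],'shape') else i["world_from_camera"])
E
```

```text
clock: 7.57
eef_pos: [538.4, -125.2, 249.3]
eef_rot: [-3.141, 0.001, 3.056]
wrist_force: [-0.2, -0.6, 0.8]
finger_gap: 93.8
finger_force: 0.0
clock: 8.15
eef_pos: [600.6, -130.0, 334.5]
eef_rot: [3.141, -0.001, 3.056]
wrist_force: [1.0, -0.5, 0.4]
finger_gap: 94.4
finger_force: 0.0
[ 531.80535873 -124.22099218  514.34253521]
```

View pics/w2.png

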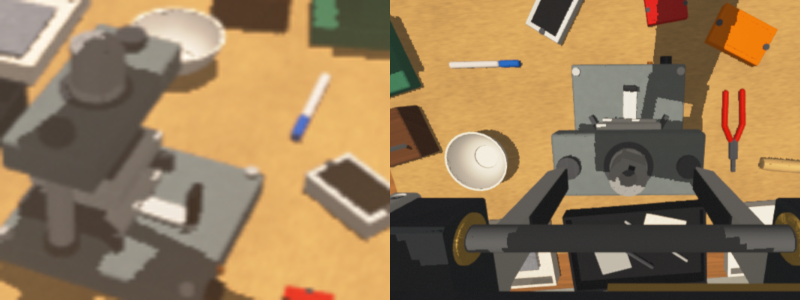

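The left panel shows the tray fully in, with its handle at (192,205). The hub is at full wrist pixel (317,229), with a dark bore. Next is a zoom on the keyway.

Run:
```python
from h import *
z=np.load("w2.npz");I={"intrinsics":z["K"],"world_from_camera":z["T"]};P=cloud("wrist",z["d"],I)
w=np.zeros((400,640),bool);w[200:262,285:350]=1
m=w&(P[...,2]>211)&(P[...,2]<219)
q=P[m];print("hub face",len(q),[np.round(x,1) for x in cv2.minEnclosingCircle(q[:,:2].astype(np.float32))],[np.round(x,1) for x in cv2.minAreaRect(q[:,:2].astype(np.float32))])
m=(P[...,2]>158)&(P[...,2]<170);m[:150]=0;q=P[m];q=q[(abs(q[:,0]-645)<90)&(abs(q[:,1]+135)<140)];print("crosshead",len(q),[np.round(x,1) for x in cv2.minAreaRect(q[:,:2].astype(np.float32))])
c=z["p"][195:265,280:355];c=cv2.resize(c,(750,700),interpolation=cv2.INTER_NEAREST)[:600]
g=cv2.convertScaleAbs(c,alpha=1.6);cv2.imwrite("pics/hub.png",g[...,::-1])
# low depth points inside hub
cc=np.array([645,-135]);r=np.hypot(P[...,0]-cc[0],P[...,1]-cc[1])
```

```text
hub face 1632 [array([ 644.2, -136.2]), np.float64(26.6)] [array([ 646.2, -136.8]), array([48. , 48.5]), np.float64(65.4)]
crosshead 11715 [array([ 645.3, -136.6]), array([220.7,  95.6]), np.float64(85.5)]
```

View pics/hub.png

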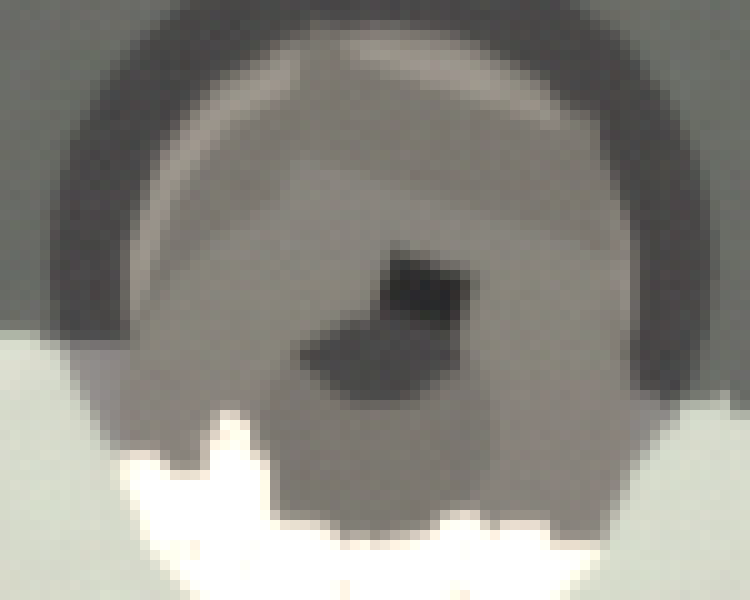

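The keyway is the dark notch. Its outer edge runs from crop (392,247) to (474,264), which is full pixels (319.2,219.7) to (327.4,221.4).

Run:
```python
from h import *
z=np.load("w2.npz");I={"intrinsics":z["K"],"world_from_camera":z["T"]}
q=ray("wrist",[[318.7,219.2],[326.9,220.9],[326,227.3]],215,I);print(q.round(1))
P=cloud("wrist",z["d"],I);m=(abs(P[...,2]-215)<3)&(np.hypot(P[...,0]-645,P[...,1]+136)<30);q2=P[m][:,:2]
print("hull circle",cv2.fitEllipse(cv2.convexHull(q2.astype(np.float32))))
for c in ((645.5,-136.5),):
    v=q[:2].mean(0)[:2]-c;print(np.hypot(*v),np.degrees(np.arctan2(v[1],v[0])))
e=q[1]-q[0];print("edge dir",np.degrees(np.arctan2(e[1],e[0])),"normal",np.degrees(np.arctan2(e[1],e[0]))+90, np.linalg.norm(e))
e=q[1]-q[2];print("side dir",np.degrees(np.arctan2(e[1],e[0])))
# bore lower rim circle by px
```

```text
[[ 628.4 -133.8  215. ]
 [ 630.7 -126.4  215. ]
 [ 636.9 -127.7  215. ]]
hull circle ((644.71337890625, -136.22573852539062), (48.29326629638672, 51.67416763305664), 75.81864929199219)
17.168503653922098 158.08869959100198
edge dir 72.84555021400705 normal 162.84555021400706 7.792926339649919
side dir 167.75621589371735
```

```bash
python3 -m handwheel '-0.32 0.766 0 -0.233 0;-0.32 0.766 0 -0.233 0;-0.32 0.766 0 -0.233 0;-0.32 0.766 -0.23 -0.233 0;-0.32 0.766 -0.23 -0.233 0;-0.32 0.766 -0.23 -0.233 0;-0.32 0.766 -0.23 -0.233 0;-0.32 0.766 -0.23 -0.233 0;-0.32 0.766 -0.23 -0.233 0;-0.32 0.766 -0.23 -0.233 0;-0.32 0.766 -0.23 -0.233 0;-0.32 0.766 -0.23 -0.233 0';python3 -m handwheel '-0.32 0.766 -0.23 -0.233 0;-0.32 0.766 -0.23 -0.233 0;0 0 0 0 0;0 0 0 0 0;0 0 0 0 0'
python3 - <<'E'
from h import *
i=camera_info("wrist");p,d=camera("wrist")
np.savez("w3.npz",p=p,d=d,K=i["intrinsics"],T=i["world_from_camera"])
cv2.imwrite("pics/w3.png",p[...,::-1])
P=cloud("wrist",d,i);s=read_state();print(s["eef_pos"],s["eef_rot"])
m=(abs(P[...,2]-112)<3)&(np.hypot(P[...,0]-464,P[...,1]-283)<35);q=P[m][:,:2].astype(np.float32);print("boss",len(q),cv2.minAreaRect(q))
m=(abs(P[...,2]-122)<3)&(np.hypot(P[...,0]-394,P[...,1]-310)<25);q=P[m][:,:2].astype(np.float32);print("knob",len(q),len(q) and cv2.minAreaRect(q))
m=(abs(P[...,2]-68)<2.5)&(np.hypot(P[...,0]-464,P[...,1]-283)<26);q=P[m][:,:2].astype(np.float32);print("flange",len(q),cv2.minEnclosingCircle(q))
E
```

```text
clock: 9.25
eef_pos: [445.8, 238.5, 252.0]
eef_rot: [3.141, 0.001, 2.81]
wrist_force: [0.2, 0.3, -0.2]
finger_gap: 93.8
finger_force: 0.0
clock: 9.67
eef_pos: [421.6, 298.3, 234.0]
eef_rot: [3.141, 0.001, 2.771]
wrist_force: [-0.2, -0.0, 0.3]
finger_gap: 93.9
finger_force: 0.0
[421.89732863 297.98048292 234.09233836] [3.14094185e+00 7.45339292e-04 2.77037329e+00]
boss 751 ((464.4104309082031, 282.6718444824219), (23.04496192932129, 29.971479415893555), 68.7503890991211)
knob 300 ((394.6154479980469, 309.5585021972656), (17.10623550415039, 16.163063049316406), 83.26374053955078)
flange 406 ((464.66168212890625, 282.7298889160156), 21.905731201171875)
```

View pics/w3.png

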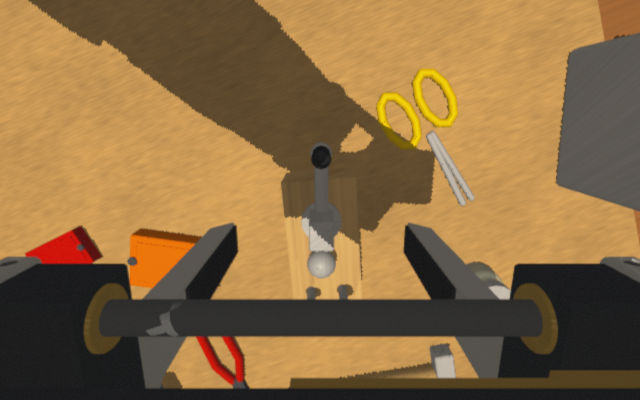

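The wrist view shows the crank centred in line with the fingers: boss (320,225), ball (321,263), knob (321,157). The punches are behind it at row 292.

```bash
python3 -m handwheel '0.5 -0.18 0 0 0;0.56 -0.2 0 0 0;0 0 -0.4 0 0;0 0 -0.8 0 0;0 0 -0.8 0 0;0 0 -0.8 0 0;0 0 -0.8 0 0;0 0 -0.3 0 0;0 0 -0.18 0 0;0 0 0 0 0;0 0 0 0 0;0 0 0 0 0' 60;python3 -m handwheel '0 0 0 0 0.6;0 0 0 0 1;0 0 0 0 1;0 0 0 0 1;0 0 0 0 1;0 0 0 0 1;0 0 0 0 1;0 0 0 0 1;0 0 0 0 1;0 0 0 0 1;0 0 0 0 1;0 0 0 0 1' 60;python3 -m handwheel '0 0 0 0 1;0 0 0 0 1' 60
```

```text
clock: 10.72
eef_pos: [464.9, 283.9, 72.1]
eef_rot: [3.139, 0.002, 2.771]
wrist_force: [-0.4, -0.3, 0.5]
finger_gap: 93.9
finger_force: 0.0
clock: 11.72
eef_pos: [464.0, 283.6, 70.2]
eef_rot: [-3.141, -0.0, 2.771]
wrist_force: [-0.6, -0.6, 0.4]
finger_gap: 23.7
finger_force: 60.0
clock: 11.88
eef_pos: [464.0, 283.6, 70.2]
eef_rot: [-3.141, -0.0, 2.771]
wrist_force: [0.1, -1.2, 0.4]
finger_gap: 23.6
finger_force: 60.0
```

```bash
python3 -m handwheel '0 0 0.2 0 1;0 0 0.5 0 1;0 0 0.8 0 1;0 0 0.8 0 1;0 0 0.8 0 1;0 0 0.8 0 1;0 0 0.8 0 1;0 0 0.6 0 1;0 0 0.3 0 1;0 0 0.15 0 1;0 0 0 0 1;0 0 0 0 1' 60;python3 -m handwheel '0.15 -0.35 0 0 1;0.3 -0.7 0 0 1;0.3 -0.7 0 0 1;0.3 -0.7 0 0 1;0.3 -0.7 0 0 1;0.3 -0.7 0 0 1;0.3 -0.7 0 0 1;0.3 -0.7 0 0 1;0.3 -0.7 0 0 1;0.3 -0.7 0 0 1;0.3 -0.7 0 0 1;0.3 -0.7 0 0 1';python3 -m handwheel '0.3 -0.7 0 0.14 1;0.3 -0.7 0 0.1 1;0.3 -0.7 0 0.1 1;0.2 -0.5 0 0 1;0.165 -0.55 0 0 1;0 0 0 0 1;0 0 0 0 1;0 0 0 0 1'
```

```text
clock: 12.88
eef_pos: [463.7, 283.5, 299.4]
eef_rot: [-3.141, -0.001, 2.771]
wrist_force: [-0.8, -0.3, -3.6]
finger_gap: 23.7
finger_force: 60.0
clock: 13.88
eef_pos: [602.0, -39.9, 298.6]
eef_rot: [-3.141, -0.002, 2.771]
wrist_force: [0.4, 0.4, -2.2]
finger_gap: 23.5
finger_force: 60.0
clock: 14.55
eef_pos: [652.4, -164.0, 299.0]
eef_rot: [3.141, -0.002, 2.801]
wrist_force: [-0.3, 0.4, -3.2]
finger_gap: 23.8
finger_force: 60.0
```

```bash
python3 -m handwheel '-0.1 0.35 0 0 1;-0.095 0.35 0 0 1;0 0 0 0 1;0 0 -0.2 0 1;0 0 -0.2 0 1;0 0 -0.2 0 1;0 0 -0.15 0 1;0 0 0 0 1;0 0 0 0 1';python3 -m handwheel '0 0 -0.05 0 1;0 0 -0.05 0 1;0 0 -0.05 0 1;0 0 -0.05 0 1;0 0 -0.05 0 1;0 0 0 0 1;0 0 0 0 1'
```

```text
clock: 15.3
eef_pos: [644.7, -136.7, 269.7]
eef_rot: [-3.141, -0.001, 2.8]
wrist_force: [-0.2, -0.4, -3.0]
finger_gap: 23.9
finger_force: 60.0
clock: 15.88
eef_pos: [644.8, -136.4, 260.2]
eef_rot: [-3.142, -0.0, 2.801]
wrist_force: [-0.4, -0.3, -3.4]
finger_gap: 23.5
finger_force: 60.0
```

```bash
python3 -m handwheel '0 0 -0.05 0 1;0 0 -0.05 0 1;0 0 -0.05 0 1;0 0 0 0 1;0 0 0 0 1';python3 -m handwheel '0 0 -0.03 0 1;0 0 -0.03 0 1;0 0 -0.03 0 1;0 0 0 0 1;0 0 0 0 1'
```

```text
clock: 16.3
eef_pos: [644.7, -136.4, 254.1]
eef_rot: [-3.142, -0.0, 2.801]
wrist_force: [0.4, -0.2, -3.1]
finger_gap: 24.0
finger_force: 60.0
clock: 16.72
eef_pos: [644.8, -136.4, 250.6]
eef_rot: [-3.142, -0.0, 2.801]
wrist_force: [0.1, 1.1, -3.0]
finger_gap: 23.8
finger_force: 60.0
```

```bash
python3 -m handwheel '0 0 -0.03 0 1;0 0 -0.03 0 1;0 0 0 0 1;0 0 0 0 1';python3 -m handwheel '0 0 -0.03 0 1;0 0 -0.03 0 1;0 0 0 0 1;0 0 0 0 1'
```

```text
clock: 17.05
eef_pos: [644.7, -136.4, 248.1]
eef_rot: [-3.142, -0.0, 2.801]
wrist_force: [-0.4, -0.2, -3.8]
finger_gap: 23.9
finger_force: 60.0
clock: 17.38
eef_pos: [644.8, -136.3, 245.7]
eef_rot: [3.142, -0.0, 2.801]
wrist_force: [-0.4, 0.6, -3.0]
finger_gap: 23.6
finger_force: 60.0
```

```bash
python3 -m handwheel '0 0 -0.05 0 1;0 0 -0.05 0 1;0 0 -0.05 0 1;0 0 -0.05 0 1;0 0 0 0 1;0 0 0 0 1';python3 -m handwheel '0 0 -0.05 0 1;0 0 -0.05 0 1;0 0 -0.05 0 1;0 0 -0.05 0 1;0 0 0 0 1;0 0 0 0 1'
```

```text
clock: 17.88
eef_pos: [644.7, -136.4, 237.6]
eef_rot: [3.142, -0.0, 2.801]
wrist_force: [0.1, 1.2, -3.9]
finger_gap: 24.1
finger_force: 60.0
clock: 18.38
eef_pos: [644.9, -136.4, 230.4]
eef_rot: [3.141, 0.001, 2.801]
wrist_force: [-0.2, 1.1, 5.3]
finger_gap: 23.6
finger_force: 60.0
```

```bash
python3 -m handwheel '0 0 -0.05 0 1;0 0 -0.05 0 1;0 0 0 0 1;0 0 0 0 1';python3 -m handwheel '0 0 -0.03 0 1;0 0 -0.03 0 1;0 0 -0.02 0 1;0 0 0 0 1;0 0 0 0 1;0 0 0 0 1'
```

```text
clock: 18.72
eef_pos: [645.0, -136.5, 226.5]
eef_rot: [3.142, 0.001, 2.801]
wrist_force: [-1.6, -0.3, 6.5]
finger_gap: 23.7
finger_force: 60.0
clock: 19.22
eef_pos: [645.0, -136.5, 225.2]
eef_rot: [3.141, 0.003, 2.801]
wrist_force: [-5.2, 1.2, 17.7]
finger_gap: 23.6
finger_force: 60.0
```

The flange is seated: height has stopped at the predicted 225.2 and the force is rising. I'll hold, then check with a picture.

```bash
python3 -m handwheel '0 0 -0.02 0 1;0 0 0 0 1;0 0 0 0 1;0 0 0 0 1;0 0 0 0 1;0 0 0 0 1' 60
python3 - <<'E'
from h import *
s,d=camera("side");P=cloud("side",d)
cv2.imwrite("pics/end.png",cv2.resize(s[90:250,230:430],(750,600),interpolation=cv2.INTER_CUBIC)[...,::-1])
m=(P[...,2]>55)&(P[...,2]<82)&(P[...,0]>500)&(P[...,0]<560)&(abs(P[...,1]+126)<22);print("handle",P[m].mean(0).round(1),m.sum())
E
```

```text
clock: 19.72
eef_pos: [645.1, -136.5, 225.2]
eef_rot: [3.141, 0.004, 2.801]
wrist_force: [-7.3, 2.4, 22.3]
finger_gap: 23.6
finger_force: 60.0
handle [ 535.4 -120.9   68.8] 46
```

View pics/end.png

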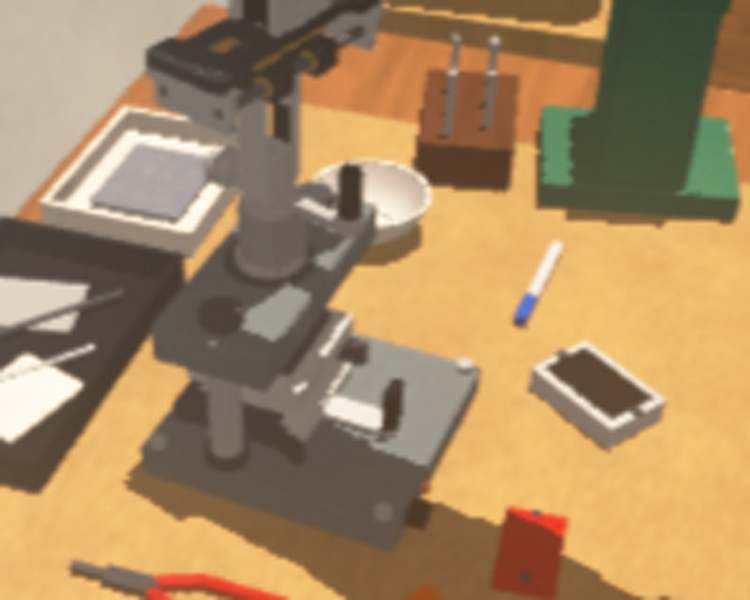

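The flange sits flush on the hub at (270,205) under the fingers. The tray is in, with its handle at (393,405), and the other things are untouched.

```bash
python3 -c "from cell import sign_off;print(sign_off())"
```

```text
the job is handed in; nothing more can be done
None
```

I slid the tray with its mould frame in until it met the back stop, and fitted the crank with its key in the keyway. I handed the job in at about 20 s with the gripper still pressing the flange onto the hub; the sign-off returned no verdict.

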